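# Charge a ball-mill jar from a corner-spout pan

## Robot

A 6-joint arm with a two-finger parallel gripper is mounted at the origin on the work surface. World frame = base frame: x ahead of the robot, y to its left, z up, the work surface at z = 0. Lengths are in m, angles in rad, forces in N, time in s.
With the tool pointing down it reaches from about 0.4 to 0.825 m from the base axis. Payload 7 kg.
Tool frame: the origin (TCP) lies at the centre of the arm's flange, where the gripper is bolted on; the fingertips stand 178 mm ahead of it and the grasp point (between the pads) lies 159 mm ahead of it; z points along the fingers, y is the direction in which the jaws open and shut (so a half turn about z gives the same grasp; the last joint's range is limited). The gripper opens to 88 mm and grips with 3 to 60 N. Pads are 19 mm wide; open, the fingers measure 130 mm over their backs; the gripper's body (78 mm by 193 mm) begins 47 mm behind the grasp point.
Start: joints at [0.288, 0.359, 0.012, 0, -1.224, -0.288], TCP at [0.675, -0, 0.405] pointing down, gripper open.
Joint ranges: [-3.07, 3.07], [-1.43, 2.12], [-1.02, 1.25], [-3.03, 1.67], [-3.05, -0], [-3.03, 3.03]. Speed limits (rad/s): [2.39, 2.39, 3.01, 3.14, 3.14, 3.14].

## Interface

Orientations are given as [roll, pitch, yaw] about the fixed x, y, z axes, in that order (R = Rz(yaw) Ry(pitch) Rx(roll)).
In Python, from station import * gives the robot as it stands.
- The arm moves only by the tool send_rows, never from a script. Its argument "motion" is a list of rows, each an object with "offset": the shift along the tool's x, y, z in cm, a list of three; "turn": the turn about the tool's z in degrees. In form: [{"offset": [x, y, z], "turn": turn}, ...]. A call has 1 to 8 rows; each row is the pose to reach, as a shift and turn from the pose commanded when the call began, along the tool's axes at that moment; what a row does not reach only later rows make up. A row lasts 1/10 s, in which the tool goes at most 50 mm and 8.59 degrees, less where a joint would pass 70% of its speed; a pose out of reach is approached as far as the arm can. A call with a gripper value outside its range is refused whole. "hand" is the opening, from -1 (shut) to 1 (fully open), set as the call begins (left out, the last holds). The fingers move at their own pace and stop on an object; "squeeze" is the grip in N (left out, the last holds). Time passes only in rows, so rows that repeat a pose let the fingers close. It gives the time, the measured TCP pose, the force and the opening at its end, in the units of the state.
- get_state(): the state, without advancing time (a new reading comes with each control period).
- grab_frame(name): name is "scene" or "side" or "wrist"; returns a dict with "frame" (480x640x3 uint8, blue, green, red), "range_z" (480x640 float32, m along the optical axis (not along the pixel's ray), 0 where there is no reading), "vertical_fov" (degrees; the focal length in pixels is half the picture's height over the tangent of half this angle, whatever the lens; pixels are square), "cx", "cy" (the principal point, pixels), "cam_to_world" (4x4, takes a point from camera to world coordinates). Camera axes: x right, y up, looking along -z (the intrinsics and any distortion apply to the point x, -y, -z); pixel columns grow to the right and rows downward; lengths in m; the calibration is good to about 2 mm. A picture is of the moment at which its call begins.
- job_done(): hands the job in, once; it reports no verdict.
The state is a dict: "t": time; "q": joint angles; "qd": joint speeds; "joint_efforts": joint torques, N m; "eef_pos": TCP position; "ee_rot": TCP orientation; "force": force on the tool from outside, world axes, zero at the start; "moment": the same for the moment, N m; "width": finger opening in m.
Only numpy, scipy, OpenCV 4.12 (cv2) and the standard library are available. Lean on these libraries where they do the work, as an engineer would, in place of code of your own. Each camera call takes 0.05 s, during which the arm holds its last target. There are 200 camera calls.

## Task

Charge the steel mill jar with the six clean grinding balls: lift the lid off and set it down flat, knob up, on the bench clear of the jar, then bring the pan over and tip it towards its corner spout so that all six balls run out into the jar. Then stand the empty pan back on its feet in the middle of the blue mat. Leave the jar and everything else where they stand, and do not touch the balls with the gripper.

Things in the scene. Friction and masses are not known exactly. Their poses are not given: they have to be found in the camera images.
- pan_grip (a point): grip point of the pan, half-way up its level blue handle bar (14 mm wide, 18 mm tall, along x, 106 mm back to its post on the rear corner, 25 mm forward to its free end). 68 mm above the undersides of the pan's feet, 59 mm above its floor, 10 mm behind the tray's centre. Axes: x level from the handle corner towards the spout corner, z up
- pan_spout (a point): outer end of the pan's spout, at the middle of its floor edge: 128 mm ahead (x) of the grip point and 59 mm below it, 9 mm above the feet's undersides. The spout is a 47 mm wide notch in the corner, open at its end, with a 38 mm tongue and 18 mm side walls. Axes as for the pan grip
- pan: the pan: loose square steel tray, 148 mm sides, corners 105 mm from its centre along x and y, 3 mm sheet, rim 18 mm above its floor, on four feet; 0.34 kg empty. It starts on the blue mat with the six balls on its floor; they begin to roll when it slopes about 5 degrees and two or three can bridge the notch for a moment. Origin at the tray's centre, level with the feet's undersides; axes as for the pan grip
- jar_mouth (a point): centre of the jar's mouth, level with its rim, z up. The jar is an open-topped round steel grinding jar, 92 mm outside, 76 mm inside, 72 mm tall, inner floor 62 mm below the rim, 0.95 kg, loose on the bench
- jar: the jar's frame, origin at the centre of its underside on the bench, 72 mm below the mouth
- lid_knob (a point): grip point of the jar's lid, half-way up its black round knob (28 mm across, 22 mm tall), z up. The lid is a loose steel disc, 94 mm across, 7 mm thick, 0.22 kg, lying on the jar's rim without thread or catch; its rubber spigot (66 mm across) hangs 4 mm into the mouth. The point is 18 mm above the rim when the lid is on, 22 mm above the bench when the lid stands there
- mat: blue absorbent mat, 240 mm square, 3 mm thick, fixed to the bench; origin at the centre of its underside, sides along its x and y
- ball1_center (a point): centre of a white ceramic grinding ball, 18 mm across, 18 g, polished, lying in the pan at the start
- ball2_center (a point): centre of a white ceramic grinding ball, 18 mm across, 18 g, polished, lying in the pan at the start
- ball3_center (a point): centre of a white ceramic grinding ball, 18 mm across, 18 g, polished, lying in the pan at the start
- ball4_center (a point): centre of a white ceramic grinding ball, 18 mm across, 18 g, polished, lying in the pan at the start
- ball5_center (a point): centre of a white ceramic grinding ball, 18 mm across, 18 g, polished, lying in the pan at the start
- ball6_center (a point): centre of a white ceramic grinding ball, 18 mm across, 18 g, polished, lying in the pan at the start
- wash_bottle: bystander: white squeeze wash bottle, 64 mm across, with a red cap and bent nozzle (45 mm out to its x), 193 mm tall, loose; origin at the centre of its foot
- reagent: bystander: amber reagent bottle with a blue cap, 68 mm across, 144 mm tall, loose; origin at the centre of its foot
- petri: bystander: stack of three petri dishes, 91 mm across, 47 mm tall, loose; origin at the centre of its foot
- pot_orange: bystander: sample pot with an orange cap, 42 mm across, 50 mm tall, loose; origin at the centre of its foot
- pot_blue: bystander: sample pot with a blue cap, 42 mm across, 50 mm tall, loose; origin at the centre of its foot
- tube_rack: bystander: blue rack of capped tubes, 108 mm (x) by 62 mm (y), 120 mm tall, fixed; origin at the centre of its foot
- tip_box: bystander: blue pipette tip box with a clear lid, 120 mm (x) by 82 mm (y), 71 mm tall, fixed; origin at the centre of its foot. All other equipment stands along the back (x over 0.88) and the sides (y beyond 0.5 either way), but for a flat notebook near the robot, to its left

How it is judged:
By the outcome, as a careful person would: the job done as asked, in the order asked, and still so for the second after the job is handed in, with the robot touching nothing.
It also fails if it takes over 70 s, if anything falls off the work surface, if the arm or the gripper's body presses on something with over 40 N, if the wrist force passes 120 N, or if a joint passes its speed limit or range.

## Working session

There is one attempt and no reset: what is moved stays moved. The work goes in short steps, Python scripts to look and compute and a tool call to move; the robot and the scene stay as the last step left them, time stands still between calls to the robot, and variables do not carry over. Pictures are saved under pics/ and viewed, about 8 in all and at most 12, crops included, and the job is handed in when it is done.

Besides the shell and the picture viewer there is one more tool, called after ">>>" as name(argument=value, ...), one argument or row to a line, values as JSON. send_rows: Moves the arm, as the interface text tells. Its arguments: {"type":"object","properties":{"motion":{"type":"array"},"hand":{"type":"number"},"squeeze":{"type":"number"}},"required":["motion"]}

```bash
mkdir -p pics; ls; python3 - <<'E'
from station import *
import cv2
s=get_state(); print({k:s[k] for k in('t','q','eef_pos','ee_rot','width','force')})
for n in("scene","side","wrist"):
    f=grab_frame(n); cv2.imwrite(f"pics/{n}0.png",f["frame"])
    import numpy as np
    np.savez(f"pics/{n}0.npz",**{k:v for k,v in f.items()})
    print(n,f["vertical_fov"],f["cx"],f["cy"],f["cam_to_world"].round(3).tolist(),[k for k in f])
E
```

```text
pics
{'t': 0.0, 'q': array([ 2.88108912e-01,  3.59431666e-01,  1.10687567e-02, -3.99620276e-04,
       -1.22410659e+00, -2.88111707e-01]), 'eef_pos': array([6.74809463e-01, 1.59026584e-05, 4.03688866e-01]), 'ee_rot': array([ 3.13988169e+00, -1.15291514e-04, -1.57093512e+00]), 'width': 0.0875507210172302, 'force': array([-0.21799899,  0.12399125,  0.35766506])}
scene 43.06354481327182 328.3961434094528 238.97303661470212 [[-0.551, -0.664, 0.506, 1.134], [0.835, -0.429, 0.345, 0.402], [-0.012, 0.612, 0.79, 0.978], [0.0, 0.0, 0.0, 1.0]] ['frame', 'range_z', 'vertical_fov', 'cx', 'cy', 'cam_to_world']
side 48.93658723201136 323.47474451341134 238.46365880980292 [[0.928, 0.197, -0.317, 0.214], [-0.373, 0.53, -0.762, -0.855], [0.018, 0.825, 0.565, 0.723], [0.0, 0.0, 0.0, 1.0]] ['frame', 'range_z', 'vertical_fov', 'cx', 'cy', 'cam_to_world']
wrist 68.20723485984978 320.99096276827015 237.52813179090847 [[-1.0, -0.001, 0.0, 0.675], [0.0, -0.96, -0.281, -0.076], [0.001, -0.281, 0.96, 0.384], [0.0, 0.0, 0.0, 1.0]] ['frame', 'range_z', 'vertical_fov', 'cx', 'cy', 'cam_to_world']
```

View scene.

View pics/scene0.png

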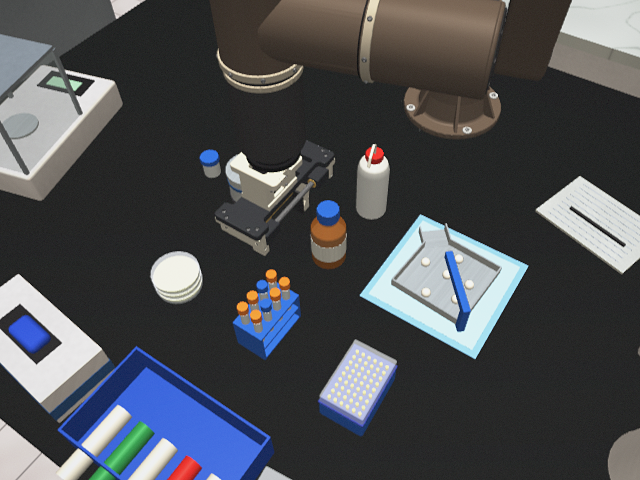

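View pics/side0.png

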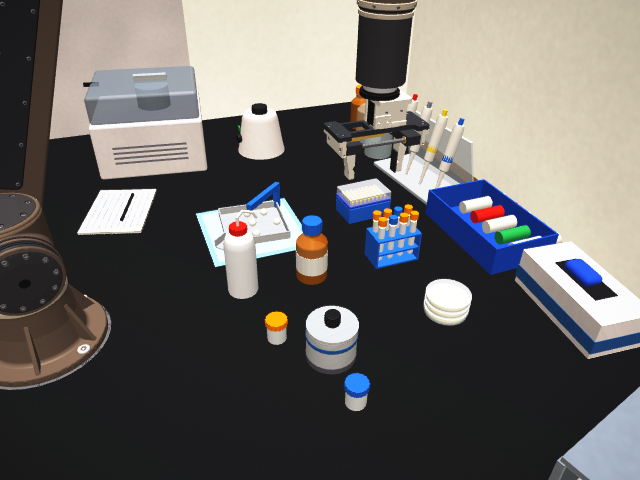

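```bash
cat > h.py <<'E'
import numpy as np, cv2
from scipy import ndimage
def cloud(f):
    h,w=f["range_z"].shape; F=h/2/np.tan(np.radians(f["vertical_fov"])/2)
    u,v=np.meshgrid(np.arange(w),np.arange(h)); d=f["range_z"]
    P=np.stack([(u-f["cx"])/F*d,-(v-f["cy"])/F*d,-d],-1)
    T=f["cam_to_world"]; W=P@T[:3,:3].T+T[:3,3]; W[d==0]=np.nan
    return W
def hsv(f): return cv2.cvtColor(f["frame"],cv2.COLOR_BGR2HSV)
def load(n): return {k:v for k,v in np.load(f"pics/{n}.npz").items()}
def circ(p):  # algebraic circle fit
    A=np.c_[2*p,np.ones(len(p))]; x=np.linalg.lstsq(A,(p**2).sum(1),rcond=None)[0]
    return x[:2],np.sqrt(x[2]+x[:2]@x[:2])
E
python3 - <<'E'
from h import *
for n in("scene0","side0"):
    f=load(n); W=cloud(f); H=hsv(f)
    # bench plane check
    print(n,"valid",np.isfinite(W[...,2]).mean())
    # objects: cluster points above bench in work area on 5 mm grid
    x,y,z=W[...,0],W[...,1],W[...,2]
    m=(z>0.02)&(z<0.25)&(x>0.25)&(x<0.87)&(abs(y)<0.5)
    lab,k=ndimage.label(m)
    for i in range(1,k+1):
        s=lab==i
        if s.sum()<60: continue
        p=W[s]; c=np.argwhere(s).mean(0)[::-1].round()
        print(c,s.sum(),"min",p.min(0).round(3),"max",p.max(0).round(3),"bgr",np.median(f["frame"][s],0))
    b=(z<0.02)&(x>0.4)&(x<0.6)&(abs(y)<0.4); print("bench z",np.nanpercentile(z[b],[5,50,95]).round(4))
    # mat
    m=(x>0.2)&(x<0.9)&(abs(y)<0.5)&(z<0.012)&(f["frame"].min(-1)>120)
    lab,k=ndimage.label(m); s=lab==1+np.argmax(ndimage.sum(m,lab,range(1,k+1)))
    r=cv2.minAreaRect(W[s][:,:2].astype(np.float32)); print("mat",r,cv2.boxPoints(r).round(3).tolist(),np.median(z[s]))
    # blue handle
    m=(H[...,0]>100)&(H[...,0]<125)&(H[...,1]>150)&(z>0.055)&(z<0.12)&(x>0.2)&(x<.9)&(y>0)&(y<0.5)
    lab,k=ndimage.label(m); 
    for i in range(1,k+1):
        s=lab==i
        if s.sum()<50: continue
        p=W[s]; r=cv2.minAreaRect(p[p[:,2]>p[:,2].max()-.02][:,:2].astype(np.float32)); print("blue",s.sum(),r,cv2.boxPoints(r).round(3).tolist(),np.percentile(p[:,2],[2,50,98]).round(3))
E
```

```text
scene0 valid 0.9959407552083334
[372. 180.] 1843 min [ 0.364 -0.025  0.02 ] max [0.433 0.037 0.193] bgr [130. 137. 141.]
[210. 160.] 355 min [ 0.468 -0.369  0.021] max [ 0.512 -0.323  0.055] bgr [201. 120.  57.]
[234. 180.] 368 min [ 0.474 -0.281  0.02 ] max [ 0.539 -0.219  0.084] bgr [132.5 134.5 132.5]
[302. 206.] 129 min [ 0.613 -0.011  0.224] max [0.631 0.012 0.25 ] bgr [34. 34. 35.]
[328. 233.] 1832 min [ 0.511 -0.035  0.02 ] max [0.577 0.033 0.148] bgr [105. 101. 127.]
[451. 280.] 1896 min [0.364 0.122 0.02 ] max [0.564 0.3   0.085] bgr [179. 122. 106.]
[263. 250.] 73 min [ 0.718 -0.012  0.226] max [0.735 0.012 0.247] bgr [107. 120. 125.]
[176. 274.] 1860 min [ 0.709 -0.251  0.02 ] max [ 0.801 -0.158  0.052] bgr [232. 241. 242.]
[425. 261.] 64 min [0.458 0.164 0.02 ] max [0.476 0.179 0.032] bgr [221.5 236.  238.5]
[266. 311.] 3219 min [ 0.683 -0.034  0.02 ] max [0.794 0.032 0.125] bgr [128. 124.  64.]
[469. 284.] 70 min [0.462 0.256 0.02 ] max [0.477 0.273 0.031] bgr [223.  236.  239.5]
[426. 291.] 71 min [0.519 0.196 0.02 ] max [0.536 0.214 0.033] bgr [223. 236. 237.]
[358. 38
[... 2131 characters left out ...]
000047683716], [0.5820000171661377, 0.33899998664855957]] 0.002571671022920885
blue 337 ((0.5099421143531799, 0.24893894791603088), (0.13403630256652832, 0.017131449654698372), 39.58690643310547) [[0.453000009059906, 0.21299999952316284], [0.46399998664855957, 0.20000000298023224], [0.5669999718666077, 0.2849999964237213], [0.5559999942779541, 0.2980000078678131]] [0.061 0.076 0.082]
blue 74 ((0.6897374391555786, 0.016590101644396782), (0.0319293811917305, 0.014913225546479225), 75.52647399902344) [[0.6790000200271606, 0.003000000026077032], [0.6930000185966492, -0.0010000000474974513], [0.7009999752044678, 0.029999999329447746], [0.6869999766349792, 0.03400000184774399]] [0.056 0.07  0.074]
```

View pics/wrist0.png

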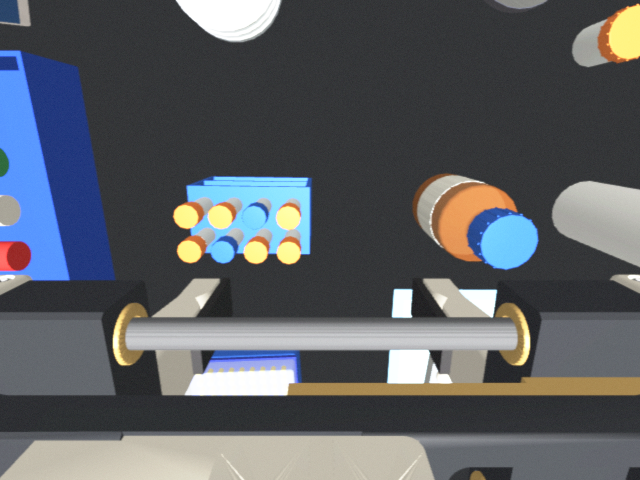

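```bash
python3 - <<'E'
from h import *
f=load("side0"); W=cloud(f); x,y,z=W[...,0],W[...,1],W[...,2]
near=np.hypot(x-.491,y+.2345)<.07
k=near&(z>.0985)&(z<.108); p=W[k]; print("knob top",k.sum(),p.mean(0).round(4),cv2.minEnclosingCircle(p[:,:2].astype(np.float32)))
l=near&(z>.074)&(z<.084); p=W[l]; print("lid top",l.sum(),p.mean(0).round(4),cv2.minEnclosingCircle(p[:,:2].astype(np.float32)))
h=cv2.convexHull(p[:,:2].astype(np.float32))[:,0]; print(circ(h))
b=near&(z>.02)&(z<.06);p=W[b];print("body",circ(p[:,:2]))
E
```

```text
knob top 137 [ 0.4911 -0.2357  0.1004] ((0.49040547013282776, -0.23496392369270325), 0.014417901635169983)
lid top 1384 [ 0.4888 -0.2412  0.0785] ((0.49042513966560364, -0.23446978628635406), 0.04843689128756523)
(array([ 0.49146416, -0.23503424]), np.float64(0.04726662069296435))
body (array([ 0.49099505, -0.23441786]), np.float64(0.045665263496905764))
```

>>> send_rows(
  motion=[
    {"offset": [4, 3, 0], "turn": 0},
    {"offset": [8, 6.2, 0.5], "turn": 0},
    {"offset": [12, 9.4, 1], "turn": 0},
    {"offset": [16, 12.6, 2], "turn": 0},
    {"offset": [20, 15.7, 3.5], "turn": 0},
    {"offset": [22.5, 17.6, 5.5], "turn": 0},
    {"offset": [23.4, 18.3, 7.5], "turn": 0},
    {"offset": [23.4, 18.3, 7.5], "turn": 0},
  ],
  hand=1,
)

```text
t: 0.95
eef_pos: [0.4896, -0.2351, 0.3271]
ee_rot: [3.137, 0.001, -1.574]
force: [-0.4, 0.8, -0.5]
width: 0.0875
```

>>> send_rows(
  motion=[
    {"offset": [0.1, 0.1, 2], "turn": 0},
    {"offset": [0.1, 0.1, 4], "turn": 0},
    {"offset": [0.1, 0.1, 5.5], "turn": 0},
    {"offset": [0.1, 0.1, 6.5], "turn": 0},
    {"offset": [0.1, 0.1, 6.5], "turn": 0},
    {"offset": [0.1, 0.1, 6.5], "turn": 0},
  ],
)

```text
t: 1.55
eef_pos: [0.4917, -0.2348, 0.2653]
ee_rot: [-3.141, -0.0, -1.57]
force: [0.7, -0.7, 0.2]
width: 0.0874
```

>>> send_rows(
  motion=[
    {"offset": [0, 0, 0.1], "turn": 0},
    {"offset": [0, 0, 0.1], "turn": 0},
    {"offset": [0, 0, 0.1], "turn": 0},
    {"offset": [0, 0, 0.1], "turn": 0},
    {"offset": [0, 0, 0.1], "turn": 0},
    {"offset": [0, 0, 0.1], "turn": 0},
  ],
  hand=-1,
  squeeze=25,
)

```text
t: 2.15
eef_pos: [0.491, -0.235, 0.2638]
ee_rot: [-3.141, -0.0, -1.571]
force: [-0.3, 0.1, 0.3]
width: 0.0453
```

>>> send_rows(
  motion=[
    {"offset": [0, 0, 0.3], "turn": 0},
    {"offset": [0, 0, 0.3], "turn": 0},
    {"offset": [0, 0, 0.3], "turn": 0},
    {"offset": [0, 0, 0.3], "turn": 0},
    {"offset": [0, 0, 0.3], "turn": 0},
  ],
)

```text
t: 2.65
eef_pos: [0.4908, -0.235, 0.2604]
ee_rot: [3.141, 0.0, -1.571]
force: [0.1, -0.8, -2.5]
width: 0.0276
```

>>> send_rows(
  motion=[
    {"offset": [0, 0, -1.2], "turn": 0},
    {"offset": [0, 0, -3], "turn": 0},
    {"offset": [0.5, -0.5, -4.5], "turn": 0},
    {"offset": [2.5, -2.5, -5], "turn": 0},
    {"offset": [5.5, -5.5, -5], "turn": 0},
    {"offset": [8.5, -8.7, -4], "turn": 0},
    {"offset": [11, -11.2, -2], "turn": 0},
    {"offset": [12.3, -12.7, 0], "turn": 0},
  ],
)

```text
t: 3.45
eef_pos: [0.6196, -0.3601, 0.2608]
ee_rot: [-3.14, -0.001, -1.571]
force: [0.1, 1.8, -3.1]
width: 0.0271
```

>>> send_rows(
  motion=[
    {"offset": [0.2, -0.2, 2], "turn": 0},
    {"offset": [0.2, -0.2, 4], "turn": 0},
    {"offset": [0.2, -0.2, 5.5], "turn": 0},
    {"offset": [0.2, -0.2, 6.3], "turn": 0},
    {"offset": [0.2, -0.2, 6.3], "turn": 0},
  ],
)

```text
t: 3.95
eef_pos: [0.6197, -0.3598, 0.1968]
ee_rot: [3.14, 0.001, -1.571]
force: [0.3, 0.1, -2.1]
width: 0.0273
```

>>> send_rows(
  motion=[
    {"offset": [0, 0, 0.3], "turn": 0},
    {"offset": [0, 0, 0.5], "turn": 0},
    {"offset": [0, 0, 0.6], "turn": 0},
    {"offset": [0, 0, 0.6], "turn": 0},
  ],
)

```text
t: 4.35
eef_pos: [0.6202, -0.36, 0.1924]
ee_rot: [-3.141, -0.0, -1.571]
force: [-0.4, 0.3, -2.1]
width: 0.0274
```

>>> send_rows(
  motion=[
    {"offset": [0, 0, 0], "turn": 0},
    {"offset": [0, 0, 0], "turn": 0},
    {"offset": [0, 0, 0], "turn": 0},
    {"offset": [0, 0, 0], "turn": 0},
    {"offset": [0, 0, -2], "turn": 0},
    {"offset": [0, 0, -5], "turn": 0},
    {"offset": [0, 0, -9], "turn": 0},
    {"offset": [-1, -0.5, -13], "turn": 0},
  ],
  hand=1,
)

```text
t: 5.15
eef_pos: [0.6243, -0.3507, 0.3226]
ee_rot: [3.14, 0.0, -1.572]
force: [1.3, 0.2, 0.9]
width: 0.0844
```

>>> send_rows(
  motion=[
    {"offset": [-2, 0, -4], "turn": 0},
    {"offset": [-6, 0, -7], "turn": 0},
    {"offset": [-11, 0.5, -8], "turn": 0},
    {"offset": [-16, 1.5, -8], "turn": 0},
    {"offset": [-21, 2.5, -8], "turn": 0},
    {"offset": [-26, 3.5, -8], "turn": 0},
    {"offset": [-31, 4.5, -8], "turn": 0},
    {"offset": [-36, 5.5, -8], "turn": 0},
  ],
)

```text
t: 5.95
eef_pos: [0.5704, 0.0057, 0.4021]
ee_rot: [-3.141, 0.0, -1.571]
force: [1.4, 0.2, -0.2]
width: 0.087
```

>>> send_rows(
  motion=[
    {"offset": [-4.8, 1, 0], "turn": 8},
    {"offset": [-9.5, 2, 0], "turn": 16},
    {"offset": [-14, 3, 0], "turn": 24},
    {"offset": [-18.5, 3.8, 0], "turn": 32},
    {"offset": [-22, 4.5, 0], "turn": 40},
    {"offset": [-24.5, 4.8, 0], "turn": 47},
    {"offset": [-25, 4.8, 0], "turn": 50},
    {"offset": [-25, 4.8, 0], "turn": 50},
  ],
)

```text
t: 6.75
eef_pos: [0.5229, 0.2551, 0.4016]
ee_rot: [-3.142, 0.0, -2.442]
force: [0.2, -0.1, 0.3]
width: 0.0871
```

```bash
python3 - <<'E'
from station import *
from h import *
for n in("scene","side","wrist"):
    f=grab_frame(n); cv2.imwrite(f"pics/{n}1.png",f["frame"]); np.savez(f"pics/{n}1.npz",**f)
s=get_state(); print(s["t"],s["eef_pos"],s["ee_rot"],s["width"],s["q"].round(2))
f=load("wrist1"); W=cloud(f); H=hsv(f); x,y,z=[W[...,i] for i in range(3)]
m=(H[...,0]>100)&(H[...,0]<125)&(H[...,1]>150)&(z>0.055)&(z<0.12)&(x<.62)&(y>0.1)
r=cv2.minAreaRect(W[m][:,:2].astype(np.float32)); print("bar",m.sum(),r,cv2.boxPoints(r).round(3).tolist(),np.percentile(z[m],[2,50,98]))
f=load("side1"); W=cloud(f); x,y,z=[W[...,i] for i in range(3)]
m=(np.hypot(x-.62,y+.36)<.06)&(z>.003)&(z<.05); p=W[m]; print("lid",p.min(0),p.max(0))
m=(np.hypot(x-.491,y+.235)<.06)&(z>.064)&(z<.08); p=W[m]; print("jar rim",p.min(0),p.max(0),cv2.minEnclosingCircle(p[:,:2].astype(np.float32)))
cv2.imwrite("pics/m1.png",cv2.hconcat([cv2.resize(load(n)["frame"],(400,300)) for n in("wrist1","side1")]))
E
```

```text
6.9 [0.52315917 0.25343094 0.4017129 ] [-3.14157573e+00 -8.92783711e-05 -2.44215157e+00] 0.0875773181403535 [ 0.79  0.21 -0.2   0.   -1.16 -1.66]
bar 2134 ((0.5099665522575378, 0.2517088055610657), (0.12918657064437866, 0.012704374268651009), 40.14640808105469) [[0.4560000002384186, 0.2150000035762787], [0.4650000035762787, 0.20499999821186066], [0.5630000233650208, 0.2879999876022339], [0.5550000071525574, 0.2980000078678131]] [0.07860569 0.08011494 0.08163978]
lid [ 0.57213209 -0.41092483  0.00303289] [ 0.66592254 -0.31309959  0.03611415]
jar rim [ 0.44499746 -0.28073353  0.06403146] [ 0.53583242 -0.18881491  0.07497797] ((0.49137476086616516, -0.2356085479259491), 0.04740769416093826)
```

View pics/m1.png

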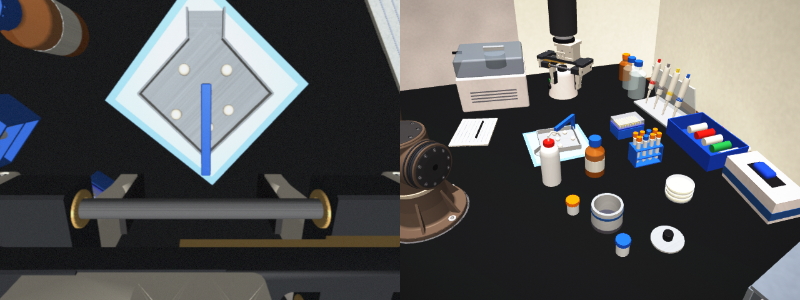

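>>> send_rows(
  motion=[
    {"offset": [-0.3, 0.6, 3], "turn": 0},
    {"offset": [-0.3, 0.6, 7], "turn": 0},
    {"offset": [-0.3, 0.6, 11], "turn": 0},
    {"offset": [-0.3, 0.6, 14], "turn": 0},
    {"offset": [-0.3, 0.6, 16], "turn": 0},
    {"offset": [-0.3, 0.6, 17.1], "turn": 0},
    {"offset": [-0.3, 0.6, 17.1], "turn": 0},
    {"offset": [-0.3, 0.6, 17.1], "turn": 0},
  ],
)

```text
t: 7.7
eef_pos: [0.5221, 0.2604, 0.2316]
ee_rot: [-3.141, 0.001, -2.443]
force: [0.0, -0.5, 0.1]
width: 0.0874
```

>>> send_rows(
  motion=[
    {"offset": [0, 0, 0], "turn": 0},
    {"offset": [0, 0, 0], "turn": 0},
    {"offset": [0, 0, 0], "turn": 0},
    {"offset": [0, 0, 0], "turn": 0},
    {"offset": [0, 0, 0], "turn": 0},
    {"offset": [0, 0, 0], "turn": 0},
    {"offset": [0, 0, 0], "turn": 0},
    {"offset": [0, 0, 0], "turn": 0},
  ],
  hand=-1,
  squeeze=15,
)

```text
t: 8.5
eef_pos: [0.5216, 0.2605, 0.2306]
ee_rot: [-3.142, -0.0, -2.443]
force: [0.0, 1.1, 0.8]
width: 0.0292
```

>>> send_rows(
  motion=[
    {"offset": [0, 0, 0], "turn": 0},
    {"offset": [0, 0, 0], "turn": 0},
    {"offset": [0, 0, 0], "turn": 0},
    {"offset": [0, 0, 0], "turn": 0},
    {"offset": [0, 0, 0], "turn": 0},
    {"offset": [0, 0, 0], "turn": 0},
  ],
  squeeze=60,
)

```text
t: 9.1
eef_pos: [0.5216, 0.2605, 0.2306]
ee_rot: [3.142, 0.0, -2.444]
force: [-0.3, -0.0, -0.6]
width: 0.0133
```

Gripped (13.3 mm ≈ bar). Test lift, slowly, and check the tilt.

>>> send_rows(
  motion=[
    {"offset": [0, 0, -0.1], "turn": 0},
    {"offset": [0, 0, -0.3], "turn": 0},
    {"offset": [0, 0, -0.5], "turn": 0},
    {"offset": [0, 0, -0.8], "turn": 0},
    {"offset": [0, 0, -1.1], "turn": 0},
    {"offset": [0, 0, -1.3], "turn": 0},
    {"offset": [0, 0, -1.3], "turn": 0},
  ],
)

```text
t: 9.8
eef_pos: [0.5217, 0.2606, 0.2441]
ee_rot: [3.142, 0.001, -2.443]
force: [0.7, 0.0, -4.2]
width: 0.0133
```

```bash
cat >> h.py <<'E'
def tilt(n,tag,save=True):
    """bar slope and pan-floor data from the wrist and named cameras"""
    from station import grab_frame,get_state
    s=get_state(); g=s["eef_pos"]; yaw=s["ee_rot"][2]; ex=np.array([np.cos(yaw),np.sin(yaw),0]); ey=np.array([-np.sin(yaw),np.cos(yaw),0])
    print("t",s["t"],"tcp",g.round(4),"yaw",round(yaw,3),"M",s["moment"].round(2),"F",s["force"].round(1))
    for c in n:
        f=grab_frame(c); cv2.imwrite(f"pics/{c}{tag}.png",f["frame"]); np.savez(f"pics/{c}{tag}.npz",**f)
        W=cloud(f)-g; a,b,z=W@ex,W@ey,W[...,2]; H=hsv(f)
        m=(H[...,0]>100)&(H[...,0]<125)&(H[...,1]>150)&(a>-.07)&(a<.11)&(abs(b)<.012)&(z<-.1)&(z>-.26)
        if m.sum()>30:
            bins=np.digitize(a[m],np.arange(.01,.1,.006)); top=[(a[m][bins==i].mean(),z[m][bins==i].max()) for i in np.unique(bins) if 0<i<15 and (bins==i).sum()>2]
            t=np.array(top); k=np.polyfit(t[:,0],t[:,1],1); print(c,"bar slope deg",np.degrees(np.arctan(k[0])).round(2),"top z at grip",k[1].round(4),"n",len(t),"free end a",a[m].max().round(4))
        # balls: white blobs
        m=(f["frame"].min(-1)>190)&(a>-.06)&(a<.2)&(abs(b)<.1)&(z<-.18)
        lab,kk=ndimage.label(m)
        print(c,"blobs(a,b,z,npx)",[(a[lab==i].mean().round(3),b[lab==i].mean().round(3),z[lab==i].max().round(3),int((lab==i).sum())) for i in range(1,kk+1) if 15<(lab==i).sum()<400])
E
python3 -c "
from h import *
tilt(['scene','wrist'],'2')"
```

```text
t 9.8 tcp [0.5217 0.2606 0.2441] yaw -2.443 M [ 0.13 -0.22  0.02] F [ 0.7  0.  -4.2]Traceback (most recent call last):
  File "<string>", line 3, in <module>
    tilt(['scene','wrist'],'2')
    ~~~~^^^^^^^^^^^^^^^^^^^^^^^
  File "h.py", line 25, in tilt
    t=np.array(top); k=np.polyfit(t[:,0],t[:,1],1); print(c,"bar slope deg",np.degrees(np.arctan(k[0])).round(2),"top z at grip",k[1].round(4),"n",len(t),"free end a",a[m].max().round(4))
                                  ~^^^^^
IndexError: too many indices for array: array is 1-dimensional, but 2 were indexed
```

```bash
sed -i 's/if m.sum()>30:/if (m\&(a>.016)).sum()>30:/; s/t=np.array(top); k=/t=np.array(top).reshape(-1,2); k=/; s/np.polyfit(t\[:,0\],t\[:,1\],1); print/np.polyfit(t[:,0],t[:,1],1) if len(t)>1 else np.zeros(2); print/' h.py
python3 -c "
from h import *
tilt(['scene','wrist','side'],'2')
cv2.imwrite('pics/m2.png',cv2.hconcat([cv2.imread(f'pics/scene2.png')[130:430,300:640],cv2.resize(cv2.imread('pics/wrist2.png'),(400,300))]))"
```

```text
t 9.85 tcp [0.5216 0.2605 0.2439] yaw -2.444 M [ 0.16 -0.28 -0.03] F [-0.1  0.  -4. ]
scene blobs(a,b,z,npx) [(np.float64(0.162), np.float64(0.01), np.float64(-0.2), 251), (np.float64(0.178), np.float64(0.033), np.float64(-0.2), 105), (np.float64(0.121), np.float64(0.079), np.float64(-0.198), 237), (np.float64(0.069), np.float64(0.076), np.float64(-0.196), 206), (np.float64(0.06), np.float64(0.02), np.float64(-0.216), 30), (np.float64(0.013), np.float64(-0.042), np.float64(-0.196), 106)]
wrist bar slope deg -28.2 top z at grip -0.1125 n 12 free end a 0.0796
wrist blobs(a,b,z,npx) [(np.float64(0.138), np.float64(-0.058), np.float64(-0.238), 391), (np.float64(0.039), np.float64(-0.037), np.float64(-0.2), 389), (np.float64(0.033), np.float64(0.047), np.float64(-0.199), 376)]
side bar slope deg 0.21 top z at grip -0.1504 n 13 free end a 0.0836
side blobs(a,b,z,npx) []
```

View pics/m2.png

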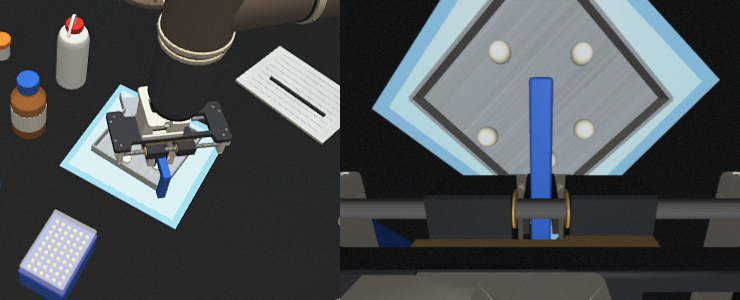

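>>> send_rows(
  motion=[
    {"offset": [0, 0, -0.5], "turn": 0},
    {"offset": [0, 0, -1.5], "turn": 0},
    {"offset": [0, 0, -3.5], "turn": 0},
    {"offset": [0, 0, -6], "turn": 0},
    {"offset": [0, 0, -9], "turn": 0},
    {"offset": [0, 0, -12], "turn": 0},
    {"offset": [0, 0, -14.5], "turn": 0},
    {"offset": [0, 0, -16.3], "turn": 0},
  ],
)

```text
t: 10.8
eef_pos: [0.5216, 0.2604, 0.4098]
ee_rot: [-3.142, 0.003, -2.443]
force: [0.5, 0.7, -4.7]
width: 0.0133
```

>>> send_rows(
  motion=[
    {"offset": [0, 0, -0.8], "turn": 0.5},
    {"offset": [-0.1, 0, -1.2], "turn": 1.5},
    {"offset": [-0.3, 0, -1.4], "turn": 3},
    {"offset": [-0.6, 0, -1.4], "turn": 5},
    {"offset": [-1.0, 0, -1.4], "turn": 7.5},
    {"offset": [-1.5, 0, -1.4], "turn": 10.5},
    {"offset": [-2.1, 0, -1.4], "turn": 13.5},
    {"offset": [-2.8, 0, -1.4], "turn": 16.5},
  ],
)

```text
t: 11.6
eef_pos: [0.5432, 0.2786, 0.4192]
ee_rot: [-3.141, -0.002, -2.735]
force: [1.3, 0.1, -3.6]
width: 0.0132
```

>>> send_rows(
  motion=[
    {"offset": [-0.69, 0.08, 0], "turn": 3},
    {"offset": [-1.41, -0.02, 0], "turn": 6},
    {"offset": [-2.26, -0.33, 0], "turn": 9},
    {"offset": [-3.13, -0.82, 0], "turn": 12},
    {"offset": [-4.02, -1.54, 0], "turn": 15},
    {"offset": [-4.83, -2.43, 0], "turn": 18},
    {"offset": [-5.56, -3.51, 0], "turn": 20.5},
    {"offset": [-6.21, -4.77, 0], "turn": 22.5},
  ],
)

```text
t: 12.4
eef_pos: [0.6197, 0.2592, 0.4195]
ee_rot: [-3.14, -0.002, -3.127]
force: [0.6, -0.2, -3.5]
width: 0.0135
```

>>> send_rows(
  motion=[
    {"offset": [-1.1, -1.2, 0], "turn": 0.5},
    {"offset": [-2.1, -2.7, 0], "turn": 0.8},
    {"offset": [-3.0, -4.4, 0], "turn": 0.8},
    {"offset": [-3.8, -6.3, 0], "turn": 0.8},
    {"offset": [-4.5, -8.4, 0], "turn": 0.8},
    {"offset": [-5.0, -10.7, 0], "turn": 0.8},
    {"offset": [-5.4, -13.2, 0], "turn": 0.8},
    {"offset": [-5.7, -15.8, 0], "turn": 0.8},
  ],
)

```text
t: 13.2
eef_pos: [0.6791, 0.1003, 0.4208]
ee_rot: [3.142, 0.0, -3.138]
force: [0.2, 0.6, -4.1]
width: 0.0137
```

>>> send_rows(
  motion=[
    {"offset": [-0.1, -2.7, 0], "turn": 0},
    {"offset": [-0.2, -5.4, 0], "turn": 0},
    {"offset": [-0.2, -8.1, 0], "turn": 0},
    {"offset": [-0.2, -10.8, 0], "turn": 0},
    {"offset": [-0.2, -13.5, 0], "turn": 0},
    {"offset": [-0.2, -16.2, 0], "turn": 0},
    {"offset": [-0.2, -18.9, 0], "turn": 0},
    {"offset": [-0.2, -21.6, 0], "turn": 0},
  ],
)

```text
t: 14.0
eef_pos: [0.6811, -0.1159, 0.4209]
ee_rot: [3.142, 0.0, -3.138]
force: [0.3, 0.7, -3.1]
width: 0.0134
```

>>> send_rows(
  motion=[
    {"offset": [0, -2.6, 0], "turn": 0},
    {"offset": [0, -5.0, 0], "turn": 0},
    {"offset": [0, -7.1, 0], "turn": 0},
    {"offset": [0, -8.9, 0], "turn": 0},
    {"offset": [0, -10.3, 0], "turn": 0},
    {"offset": [0, -11.3, 0], "turn": 0},
    {"offset": [0, -11.8, 0], "turn": 0},
    {"offset": [0, -12, 0], "turn": 0},
  ],
)

```text
t: 14.8
eef_pos: [0.682, -0.2337, 0.4206]
ee_rot: [3.141, -0.0, -3.138]
force: [-0.7, 0.1, -4.1]
width: 0.0135
```

```bash
python3 -c "
from h import *
tilt(['scene','side'],'3')
cv2.imwrite('pics/m3.png',cv2.hconcat([cv2.imread(f'pics/scene3.png')[80:380,80:480],cv2.imread('pics/side3.png')[120:420,220:620]]))"
```

```text
t 14.8 tcp [ 0.682  -0.2337  0.4206] yaw -3.138 M [ 0.01 -0.39  0.04] F [-0.7  0.1 -4.1]
scene blobs(a,b,z,npx) [(np.float64(0.101), np.float64(-0.033), np.float64(-0.2), 47), (np.float64(0.04), np.float64(-0.037), np.float64(-0.199), 51), (np.float64(0.011), np.float64(-0.005), np.float64(-0.199), 43)]
side bar slope deg -0.74 top z at grip -0.1493 n 12 free end a 0.0806
side blobs(a,b,z,npx) [(np.float64(0.129), np.float64(-0.04), np.float64(-0.201), 21), (np.float64(0.169), np.float64(0.002), np.float64(-0.346), 244), (np.float64(0.063), np.float64(0.091), np.float64(-0.407), 248)]
```

View pics/m3.png

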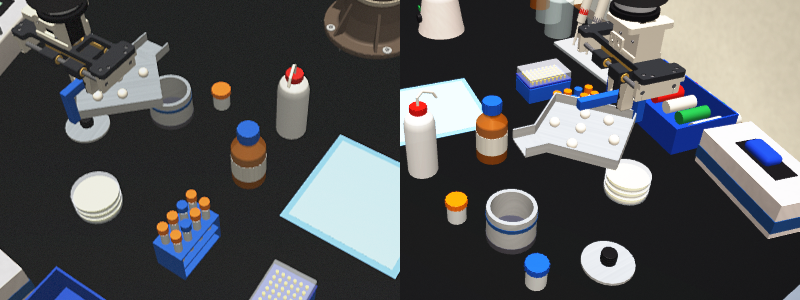

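>>> send_rows(
  motion=[
    {"offset": [0, -0.1, 0.5], "turn": 0},
    {"offset": [0, -0.1, 1.5], "turn": 0},
    {"offset": [0, -0.1, 3.2], "turn": 0},
    {"offset": [0, -0.1, 5], "turn": 0},
    {"offset": [0, -0.1, 6.8], "turn": 0},
    {"offset": [0, -0.1, 8.3], "turn": 0},
    {"offset": [0, -0.1, 9.2], "turn": 0},
    {"offset": [0, -0.1, 9.5], "turn": 0},
  ],
)

```text
t: 15.7
eef_pos: [0.6818, -0.2343, 0.3241]
ee_rot: [3.141, -0.002, -3.138]
force: [0.0, 0.0, -3.7]
width: 0.0134
```

>>> send_rows(
  motion=[
    {"offset": [0, 0, 0], "turn": 0},
    {"offset": [0, 0, 0], "turn": 0},
    {"offset": [0, 0, 0], "turn": 0},
  ],
  squeeze=35,
)

```text
t: 16.0
eef_pos: [0.6822, -0.2345, 0.3267]
ee_rot: [-3.141, 0.002, -3.138]
force: [0.5, -0.9, -3.4]
width: 0.014
```

```bash
python3 -c "
from h import *
tilt(['side'],'4')"
```

```text
t 16.0 tcp [ 0.6822 -0.2345  0.3267] yaw -3.138 M [ 0.02 -0.36 -0.  ] F [ 0.5 -0.9 -3.4]
side bar slope deg -5.48 top z at grip -0.1418 n 12 free end a 0.081
side blobs(a,b,z,npx) [(np.float64(0.118), np.float64(-0.051), np.float64(-0.199), 41), (np.float64(0.168), np.float64(-0.025), np.float64(-0.201), 18), (np.float64(-0.052), np.float64(-0.0), np.float64(-0.277), 118), (np.float64(0.183), np.float64(-0.04), np.float64(-0.252), 50), (np.float64(-0.049), np.float64(0.008), np.float64(-0.29), 57), (np.float64(-0.047), np.float64(0.006), np.float64(-0.308), 51), (np.float64(0.169), np.float64(0.027), np.float64(-0.252), 137), (np.float64(0.064), np.float64(0.091), np.float64(-0.312), 259)]
```

>>> send_rows(
  motion=[
    {"offset": [0, 0, 0], "turn": 0},
    {"offset": [0, 0, 0], "turn": 0},
    {"offset": [0, 0, 0], "turn": 0},
  ],
  squeeze=25,
)

```text
t: 16.35
eef_pos: [0.682, -0.2345, 0.3258]
ee_rot: [-3.142, 0.0, -3.138]
force: [0.2, 0.7, -4.3]
width: 0.0138
```

```bash
python3 -c "
from h import *
tilt(['side'],'5')"
```

```text
t 16.35 tcp [ 0.682  -0.2345  0.3258] yaw -3.138 M [-0.09 -0.35 -0.03] F [ 0.2  0.7 -4.3]
side bar slope deg -7.19 top z at grip -0.1404 n 12 free end a 0.0818
side blobs(a,b,z,npx) [(np.float64(0.099), np.float64(-0.07), np.float64(-0.198), 39), (np.float64(0.139), np.float64(-0.031), np.float64(-0.202), 17), (np.float64(-0.051), np.float64(-0.001), np.float64(-0.22), 115), (np.float64(0.184), np.float64(-0.041), np.float64(-0.252), 50), (np.float64(-0.049), np.float64(0.008), np.float64(-0.29), 53), (np.float64(-0.048), np.float64(0.006), np.float64(-0.306), 51), (np.float64(0.168), np.float64(0.027), np.float64(-0.221), 137), (np.float64(0.063), np.float64(0.091), np.float64(-0.312), 268)]
```

```bash
python3 -c "
from h import *
f=load('side5'); cv2.imwrite('pics/m5.png',cv2.resize(f['frame'][180:400,300:560],None,fx=2.5,fy=2.5,interpolation=cv2.INTER_CUBIC))
W=cloud(f)-np.array([.682,-.2345,.3258]);a,b,z=-W[...,0],-W[...,1],W[...,2];H=hsv(f)
m=(H[...,0]>100)&(H[...,0]<125)&(H[...,1]>150)&(a>-.07)&(a<.11)&(abs(b)<.012)&(z<-.1)&(z>-.26)
for lo in np.arange(-.07,.09,.01):
    s=m&(a>=lo)&(a<lo+.01)
    if s.sum()>3: print(round(lo+.005,3),s.sum(),z[s].min().round(4),z[s].max().round(4))
"
```

```text
-0.055 4 -0.2076 -0.1943
-0.045 49 -0.2199 -0.1911
-0.035 37 -0.2191 -0.1895
0.005 21 -0.1683 -0.1449
0.015 54 -0.1676 -0.1488
0.025 65 -0.1692 -0.1494
0.035 61 -0.1681 -0.109
0.045 61 -0.1684 -0.1486
0.055 59 -0.1681 -0.149
0.065 64 -0.167 -0.1496
0.075 71 -0.169 -0.1498
0.085 9 -0.1644 -0.1505
```

View pics/m5.png

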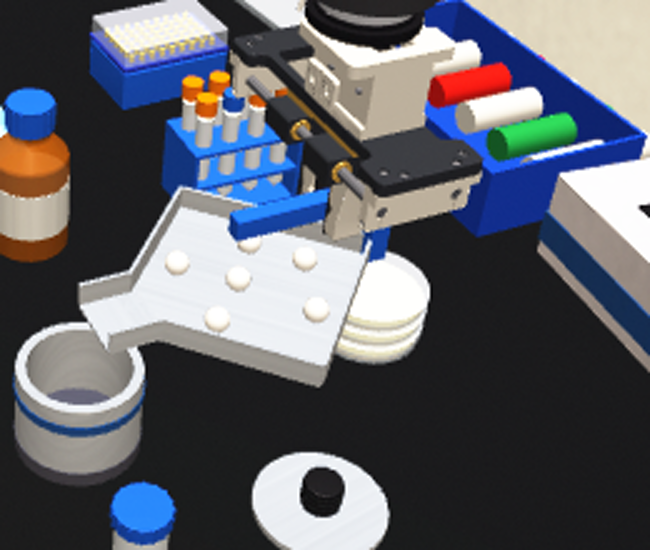

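```bash
sed -i 's/z\[m\]\[bins==i\].max()) for/np.median(z[m][bins==i])) for/; s/k=np.polyfit(t\[:,0\],t\[:,1\],1) if/k=np.array(stats.theilslopes(t[:,1],t[:,0])[:2]) if/; s/^from scipy import ndimage/from scipy import ndimage,stats/' h.py; sed -i '/balls: white/,$d' h.py
cat > s.sh <<'E'
python3 -c "
from h import *
tilt(['side'],'$1')"
E
chmod +x s.sh
```

>>> send_rows(
  motion=[
    {"offset": [0, 0, 0], "turn": 0},
    {"offset": [0, 0, 0], "turn": 0},
    {"offset": [0, 0, 0], "turn": 0},
  ],
  squeeze=18,
)

```text
t: 16.7
eef_pos: [0.682, -0.2345, 0.3257]
ee_rot: [-3.142, -0.0, -3.138]
force: [-1.4, 1.0, -3.2]
width: 0.0137
```

```bash
./s.sh 6
```

```text
t 16.7 tcp [ 0.682  -0.2345  0.3257] yaw -3.138 M [-0.   -0.11 -0.06] F [-1.4  1.  -3.2]
side bar slope deg -12.33 top z at grip -0.1528 n 12 free end a 0.0812
```

>>> send_rows(
  motion=[
    {"offset": [0, 0, 0], "turn": 0},
    {"offset": [0, 0, 0], "turn": 0},
    {"offset": [0, 0, 0], "turn": 0},
  ],
  squeeze=14,
)

```text
t: 17.05
eef_pos: [0.6819, -0.2345, 0.3257]
ee_rot: [-3.142, -0.0, -3.138]
force: [-0.9, 0.8, -3.3]
width: 0.014
```

```bash
./s.sh 7
```

```text
t 17.05 tcp [ 0.6819 -0.2345  0.3257] yaw -3.138 M [-0.02 -0.01 -0.04] F [-0.9  0.8 -3.3]
side bar slope deg -11.59 top z at grip -0.153 n 12 free end a 0.0803
```

>>> send_rows(
  motion=[
    {"offset": [0, 0, -0.4], "turn": 0},
    {"offset": [0.2, 0, -0.8], "turn": 0},
    {"offset": [0.3, 0, -1.2], "turn": 0},
    {"offset": [0.3, 0, -1.5], "turn": 0},
  ],
  squeeze=18,
)

```text
t: 17.5
eef_pos: [0.679, -0.2345, 0.3416]
ee_rot: [-3.141, 0.001, -3.138]
force: [0.1, 0.9, -2.6]
width: 0.014
```

```bash
python3 -c "
from h import *
tilt(['side'],'8')
C=[load('side%d'%i)['frame'][220:400,310:470] for i in (6,7,8)]
cv2.imwrite('pics/m8.png',cv2.resize(cv2.hconcat(C),(800,300),interpolation=cv2.INTER_CUBIC))"
```

```text
t 17.5 tcp [ 0.679  -0.2345  0.3416] yaw -3.138 M [-0.05 -0.33 -0.03] F [ 0.1  0.9 -2.6]
side bar slope deg -15.56 top z at grip -0.1541 n 12 free end a 0.079
```

View pics/m8.png

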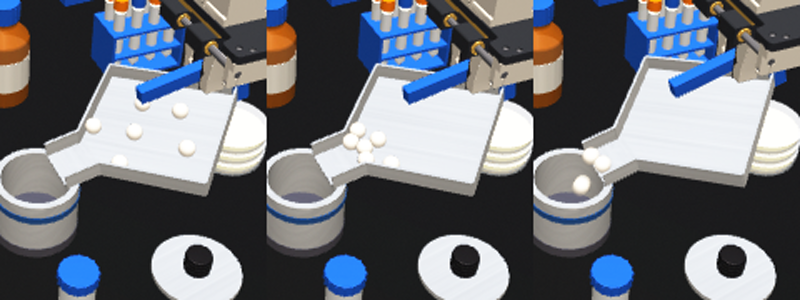

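>>> send_rows(
  motion=[
    {"offset": [0.2, 0, -0.3], "turn": 0},
    {"offset": [0.3, 0, -0.5], "turn": 0},
    {"offset": [0.3, 0, -0.5], "turn": 0},
    {"offset": [0.3, 0, -0.5], "turn": 0},
    {"offset": [0.3, 0, -0.5], "turn": 0},
    {"offset": [0.3, 0, -0.5], "turn": 0},
    {"offset": [0.3, 0, -0.5], "turn": 0},
    {"offset": [0.3, 0, -0.5], "turn": 0},
  ],
)

```text
t: 18.35
eef_pos: [0.676, -0.2345, 0.3455]
ee_rot: [3.142, -0.0, -3.138]
force: [-0.5, 0.2, -1.8]
width: 0.0139
```

```bash
python3 -c "
from h import *
tilt(['side','scene'],'9')
a=load('side9')['frame'][200:440,300:620]; b=load('scene9')['frame'][100:340,80:400]
cv2.imwrite('pics/m9.png',cv2.resize(cv2.hconcat([a,b]),(800,300),interpolation=cv2.INTER_CUBIC))"
```

```text
t 18.35 tcp [ 0.676  -0.2345  0.3455] yaw -3.138 M [-0.01 -0.2  -0.02] F [-0.5  0.2 -1.8]
side bar slope deg -16.1 top z at grip -0.1528 n 12 free end a 0.0787
```

View pics/m9.png

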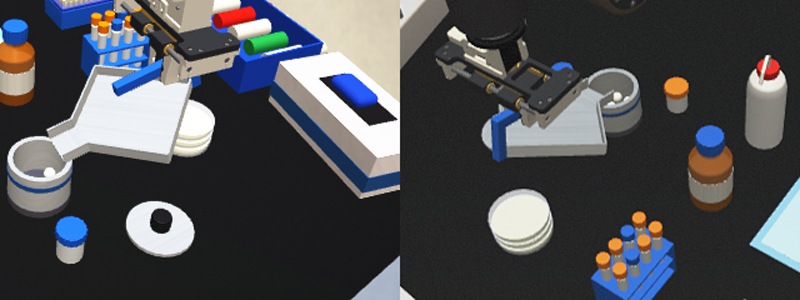

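>>> send_rows(
  motion=[
    {"offset": [0, 0, -0.3], "turn": 0},
    {"offset": [0, 0, -1], "turn": 0},
    {"offset": [0, 0, -2.5], "turn": 0},
    {"offset": [0, 0.3, -4.5], "turn": 0},
    {"offset": [0, 1, -7], "turn": 0},
    {"offset": [0, 2.5, -9.5], "turn": 0},
    {"offset": [0, 4.5, -11], "turn": 0},
    {"offset": [0, 7.5, -11.5], "turn": 0},
  ],
  squeeze=60,
)

```text
t: 19.25
eef_pos: [0.6756, -0.1593, 0.4641]
ee_rot: [-3.141, 0.004, -3.139]
force: [0.2, 0.9, -2.8]
width: 0.0137
```

>>> send_rows(
  motion=[
    {"offset": [0, 3.5, 0], "turn": 0},
    {"offset": [0, 7.5, 0], "turn": 0},
    {"offset": [0, 11.5, 0], "turn": 0},
    {"offset": [0, 15.5, 0], "turn": 0},
    {"offset": [0, 19.5, 0], "turn": 0},
    {"offset": [0, 23.5, 0], "turn": 0},
    {"offset": [0, 27.5, 0], "turn": 0},
    {"offset": [0, 31.5, 0], "turn": 0},
  ],
)

```text
t: 20.05
eef_pos: [0.6738, 0.1579, 0.4615]
ee_rot: [3.141, 0.001, -3.137]
force: [1.8, -0.1, -3.5]
width: 0.0134
```

>>> send_rows(
  motion=[
    {"offset": [1, 3.5, 0], "turn": -2},
    {"offset": [2.5, 6.5, 0], "turn": -6},
    {"offset": [5, 8.5, 0], "turn": -12},
    {"offset": [8, 9.8, 0], "turn": -19},
    {"offset": [11, 10.4, 0], "turn": -26},
    {"offset": [13.5, 10.5, 0], "turn": -33},
    {"offset": [15, 10.5, 0], "turn": -38},
    {"offset": [15.4, 10.5, 0], "turn": -40},
  ],
)

```text
t: 20.85
eef_pos: [0.5183, 0.2604, 0.462]
ee_rot: [3.141, 0.002, -2.435]
force: [0.5, 0.4, -3.2]
width: 0.0138
```

>>> send_rows(
  motion=[
    {"offset": [0, 0, 0], "turn": 0},
    {"offset": [0, 0, 0], "turn": 0},
  ],
)

```text
t: 21.05
eef_pos: [0.5205, 0.2602, 0.461]
ee_rot: [-3.142, 0.001, -2.442]
force: [0.8, -0.2, -3.0]
width: 0.0134
```

```bash
./s.sh 10; python3 - <<'E'
from h import *
f=load("side10"); W=cloud(f); x,y,z=[W[...,i] for i in range(3)]
m=(np.hypot(x-.491,y+.235)<.06)&(z>.066)&(z<.08); p=W[m]; print("jar rim",cv2.minEnclosingCircle(p[:,:2].astype(np.float32)),np.median(p[:,2]))
w=(f["frame"].min(-1)>150)&(np.hypot(x-.491,y+.235)<.04)&(z<.055); print("white px in jar",w.sum(),np.nanpercentile(z[w],[5,95]) if w.any() else "")
E
```

```text
t 21.05 tcp [0.5205 0.2602 0.461 ] yaw -2.442 M [ 0.05 -0.17  0.01] F [ 0.8 -0.2 -3. ]
side bar slope deg -17.97 top z at grip -0.153 n 12 free end a 0.0811
jar rim ((0.4906005263328552, -0.23513348400592804), 0.04688619449734688) 0.07105945166496785
white px in jar 87 [0.0189035  0.04157313]
```

>>> send_rows(
  motion=[
    {"offset": [0, 0, 2], "turn": 0},
    {"offset": [0, 0, 5], "turn": 0},
    {"offset": [0, 0, 9], "turn": 0},
    {"offset": [0, 0, 12.5], "turn": 0},
    {"offset": [0, 0, 15], "turn": 0},
    {"offset": [0, 0, 16.8], "turn": 0},
    {"offset": [0, 0, 17.5], "turn": 0},
    {"offset": [0, 0, 17.5], "turn": 0},
  ],
)

```text
t: 21.9
eef_pos: [0.5206, 0.2598, 0.2846]
ee_rot: [-3.141, -0.002, -2.441]
force: [0.7, 0.5, -2.9]
width: 0.0136
```

>>> send_rows(
  motion=[
    {"offset": [0, 0, 0.7], "turn": 0},
    {"offset": [0, 0, 1.4], "turn": 0},
    {"offset": [0, 0, 2.0], "turn": 0},
    {"offset": [0, 0, 2.6], "turn": 0},
    {"offset": [0, 0, 3.2], "turn": 0},
    {"offset": [0, 0, 3.8], "turn": 0},
    {"offset": [0, 0, 4.3], "turn": 0},
    {"offset": [0, 0, 4.6], "turn": 0},
  ],
  squeeze=15,
)

```text
t: 22.7
eef_pos: [0.5204, 0.2601, 0.2393]
ee_rot: [-3.142, 0.0, -2.44]
force: [2.6, 1.1, 0.8]
width: 0.0137
```

```bash
./s.sh 11
```

```text
t 22.7 tcp [0.5204 0.2601 0.2393] yaw -2.44 M [ 0.35 -0.47  0.01] F [2.6 1.1 0.8]
side bar slope deg -4.2 top z at grip -0.1537 n 12 free end a 0.0815
```

>>> send_rows(
  motion=[
    {"offset": [0, 0, 0.3], "turn": 0},
    {"offset": [0, 0, 0.5], "turn": 0},
    {"offset": [0, 0, 0.7], "turn": 0},
    {"offset": [0, 0, 0.8], "turn": 0},
    {"offset": [0, 0, 0.8], "turn": 0},
  ],
  squeeze=10,
)

```text
t: 23.25
eef_pos: [0.5201, 0.2599, 0.2315]
ee_rot: [3.142, -0.0, -2.44]
force: [0.8, 0.5, -0.8]
width: 0.014
```

```bash
./s.sh 12
```

```text
t 23.25 tcp [0.5201 0.2599 0.2315] yaw -2.44 M [ 0.21 -0.28  0.06] F [ 0.8  0.5 -0.8]
side bar slope deg -0.91 top z at grip -0.1535 n 13 free end a 0.0849
```

Now release, back off upward and check.

>>> send_rows(
  motion=[
    {"offset": [0, 0, 0.1], "turn": 0},
    {"offset": [0, 0, 0.1], "turn": 0},
    {"offset": [0, 0, 0.1], "turn": 0},
    {"offset": [0, 0, 0.1], "turn": 0},
  ],
  squeeze=5,
)

```text
t: 23.7
eef_pos: [0.5202, 0.2599, 0.2309]
ee_rot: [-3.142, 0.0, -2.44]
force: [-1.1, -0.1, 4.1]
width: 0.0139
```

>>> send_rows(
  motion=[
    {"offset": [0, 0, 0], "turn": 0},
    {"offset": [0, 0, 0], "turn": 0},
    {"offset": [0, 0, 0], "turn": 0},
    {"offset": [0, 0, -0.5], "turn": 0},
    {"offset": [0, 0, -2.5], "turn": 0},
    {"offset": [0, 0, -6], "turn": 0},
    {"offset": [0, 0, -11], "turn": 0},
    {"offset": [0, 0, -16], "turn": 0},
  ],
  hand=1,
)

```text
t: 24.5
eef_pos: [0.5199, 0.2596, 0.3924]
ee_rot: [-3.141, -0.001, -2.44]
force: [0.9, 0.7, 0.4]
width: 0.0727
```

>>> send_rows(
  motion=[
    {"offset": [-2, 0, -2], "turn": 0},
    {"offset": [-5, 0, -3], "turn": 0},
    {"offset": [-9, 0, -4], "turn": 0},
    {"offset": [-13, 0, -4], "turn": 0},
    {"offset": [-16, 0, -4], "turn": 0},
    {"offset": [-17, 0, -4], "turn": 0},
  ],
)

```text
t: 25.1
eef_pos: [0.6517, 0.3711, 0.4291]
ee_rot: [-3.141, -0.002, -2.44]
force: [0.6, -0.1, -0.5]
width: 0.0877
```

```bash
python3 - <<'E'
from station import *
from h import *
for c in("scene","side","wrist"):
    f=grab_frame(c); np.savez(f"pics/{c}20.npz",**f)
    W=cloud(f); H=hsv(f); x,y,z=[W[...,i] for i in range(3)]
    m=(H[...,0]>100)&(H[...,0]<125)&(H[...,1]>150)&(z>0.055)&(z<0.1)&(x<.62)&(x>.4)&(y>0.12)&(y<.36)
    if m.sum()>50:
        r=cv2.minAreaRect(W[m&(z>.07)][:,:2].astype(np.float32)); print(c,"bar",m.sum(),np.round(r[0],4),np.round(r[1],4),r[2],"z",np.percentile(z[m],[2,50,98]).round(4))
        g=np.array(r[0]); a=(x-g[0])*-.766+(y-g[1])*-.643
        print("  bar top by end",[z[m&(abs(a-q)<.01)].max().round(4) for q in(-.05,0,.05)])
    m=(z>.01)&(x>.33)&(x<.62)&(y>.09)&(y<.36)&(z<.05); p=W[m]
    if len(p)>100: print("  pan low pts",p.min(0).round(3),p.max(0).round(3))
    m=(x>.2)&(x<.7)&(y>.05)&(y<.4)&(z<0.012)&(f["frame"].min(-1)>120); 
    lab,k=ndimage.label(m); s=lab==1+np.argmax(ndimage.sum(m,lab,range(1,k+1))); r=cv2.minAreaRect(W[s][:,:2].astype(np.float32)); print("  mat",np.round(r[0],4),np.round(r[1],3),round(r[2],1))
s=get_state(); print(s["t"],s["eef_pos"],s["width"])
a=load('scene20')['frame'][180:400,330:570]; b=load('side20')['frame'][150:425,190:490]
cv2.imwrite('pics/m20.png',cv2.hconcat([cv2.resize(a,(400,367)),cv2.resize(b,(400,367))]))
E
```

```text
scene bar 66 [0.4684 0.2152] [0.0173 0.0145] 33.33294677734375 z [0.0679 0.0794 0.0836]Traceback (most recent call last):
  File "<stdin>", line 10, in <module>
    return umr_maximum(a, axis, None, out, keepdims, initial, where)
ValueError: zero-size array to reduction operation maximum which has no identity
```

>>> send_rows(
  motion=[
    {"offset": [2, -1.8, 0], "turn": 0},
    {"offset": [5, -4.6, 0], "turn": 0},
    {"offset": [8.5, -7.8, 0], "turn": 0},
    {"offset": [12, -11, 0], "turn": 0},
    {"offset": [15.5, -14.2, 0], "turn": 0},
    {"offset": [19, -17.4, 0], "turn": 0},
    {"offset": [22.5, -20.6, 0], "turn": 0},
    {"offset": [26, -23.8, 0], "turn": 0},
  ],
)

```text
t: 25.95
eef_pos: [0.6034, 0.0179, 0.4314]
ee_rot: [-3.141, 0.001, -2.44]
force: [1.5, -0.1, 0.2]
width: 0.0876
```

>>> send_rows(
  motion=[
    {"offset": [3.5, -3.2, 0], "turn": 0},
    {"offset": [7, -6.4, 0], "turn": 0},
    {"offset": [10, -9.2, 0], "turn": 0},
    {"offset": [12.3, -11.3, 0], "turn": 0},
    {"offset": [13.3, -12.3, 0], "turn": 0},
    {"offset": [13.3, -12.3, 0], "turn": 0},
    {"offset": [13.3, -12.3, 0], "turn": 0},
  ],
)

```text
t: 26.65
eef_pos: [0.5825, -0.1595, 0.4309]
ee_rot: [3.142, 0.0, -2.44]
force: [0.0, -0.2, -0.5]
width: 0.0874
```

```bash
python3 - <<'E'
from station import *
from h import *
s=get_state(); print(s["t"],s["eef_pos"],s["width"])
for c in("scene","side","wrist"):
    f=grab_frame(c); np.savez(f"pics/{c}20.npz",**f)
    W=cloud(f); H=hsv(f); x,y,z=[W[...,i] for i in range(3)]
    m=(H[...,0]>100)&(H[...,0]<125)&(H[...,1]>150)&(z>0.055)&(z<0.1)&(x<.62)&(x>.4)&(y>0.12)&(y<.36)
    if m.sum()>100:
        r=cv2.minAreaRect(W[m&(z>.07)][:,:2].astype(np.float32)); print(c,"bar",m.sum(),np.round(r[0],4),np.round(r[1],4),r[2],"z",np.percentile(z[m],[2,50,98]).round(4))
        m=(x>.2)&(x<.7)&(y>.05)&(y<.4)&(z<0.012)&(f["frame"].min(-1)>120)
        lab,k=ndimage.label(m); q=lab==1+np.argmax(ndimage.sum(m,lab,range(1,k+1))); r=cv2.minAreaRect(W[q][:,:2].astype(np.float32)); print("  mat",np.round(r[0],4),np.round(r[1],3),round(r[2],1))
        g=np.hypot(x-.47,y-.22)<.2; g&=(f["frame"].max(-1).astype(int)-f["frame"].min(-1)<40)&(z>.008)&(z<.05); p=W[g]; r=cv2.minAreaRect(p[:,:2].astype(np.float32)); print("  tray+spout bbox",np.round(cv2.boxPoints(r),3).tolist())
a=load('scene20')['frame'][180:400,330:570]; b=load('side20')['frame'][150:425,190:490]
cv2.imwrite('pics/m20.png',cv2.hconcat([cv2.resize(a,(400,367)),cv2.resize(b,(400,367))]))
f=load('wrist20'); W=cloud(f); d=np.hypot(W[...,0]-.491,W[...,1]+.235); v,u=np.argwhere(d<.05).mean(0).astype(int); print(u,v)
c=f['frame'][max(0,v-60):v+60,max(0,u-80):u+80]; cv2.imwrite('pics/m21.png',cv2.resize(c,None,fx=4,fy=4,interpolation=cv2.INTER_CUBIC))
E
```

```text
26.65 [ 0.58251587 -0.15948592  0.43088014] 0.08742737569793982
scene bar 621 [0.512  0.2514] [0.1311 0.0139] 40.56967544555664 z [0.0597 0.079  0.0828]
  mat [0.4698 0.2192] [0.24  0.244] 89.5
  tray+spout bbox [[0.3610000014305115, 0.03099999949336052], [0.5709999799728394, 0.027000000700354576], [0.5759999752044678, 0.3240000009536743], [0.367000013589859, 0.328000009059906]]
side bar 338 [0.5095 0.2484] [0.1303 0.0176] 39.71451187133789 z [0.0582 0.0761 0.0811]
  mat [0.5474 0.1977] [0.276 0.096] 56.8
  tray+spout bbox [[0.3619999885559082, 0.1469999998807907], [0.5410000085830688, 0.13099999725818634], [0.5550000071525574, 0.289000004529953], [0.37599998712539673, 0.3050000071525574]]
323 82
```

View pics/m20.png

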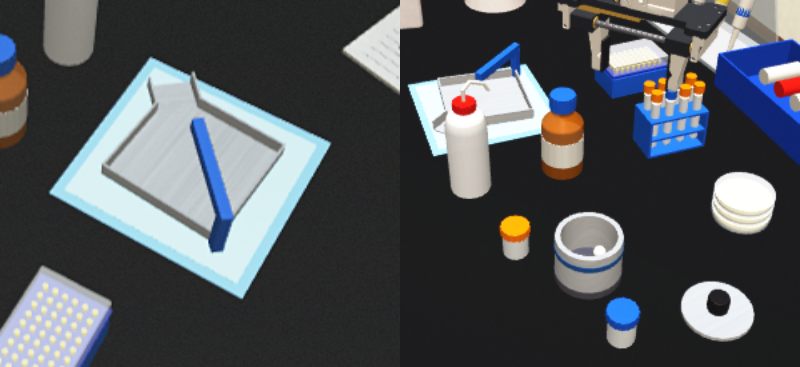

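View pics/m21.png

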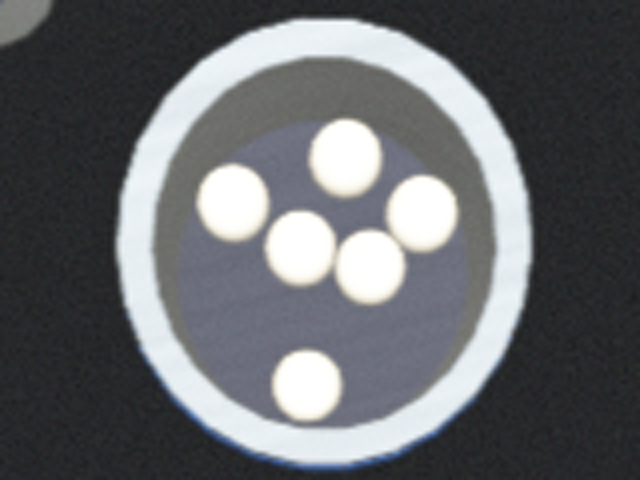

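```bash
python3 -c "
from station import *
print(job_done())"
```

```text
the job is handed in; nothing more can be done
None
```

The job is done and handed in at about 27 s of the 70 s. All six balls are in the jar and the empty pan is back on the mat.

- **Lid:** I lifted it off and set it flat, knob up, on the bench at about (0.62, −0.36).
- **Pour:** The tool can only turn about its own vertical axis. I gripped the pan's bar 55 mm behind the grip point, carried it level, and eased the squeeze over the jar. The pan then pivoted 12–16° spout-down between the pads.
- **Return:** I lowered the pan spout-first onto the mat until it lay level, then released it and backed the arm away.

**Last checks**
- The wrist picture shows all six balls on the jar floor.
- When last measured, after the pour, the jar rim was within 1 mm of where it started.
- The pan stands level and empty. Its bar is within about 1 mm of its starting place, and the tray centre is about 2 mm from the mat's centre.
- The lid is flat, and the bystanders look undisturbed.
- The gripper is open and clear of everything.

**What went wrong or disagreed**
- The spout briefly rested on the jar's rim during the tilt, with a light force of about 1 N.
- One early slope reading, of 5–7°, was false: a stray depth pixel caused it, and I corrected the fit.
- The scene and side cameras differ by 2–3 mm on the bar's position.

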